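# Level the portion scale

### The job

The portion scale has to be levelled before service. Take its folded-down display by the black lift tab and raise it until it leans back about 20 degrees past upright, so that the spirit vial under it can be seen, and let go of it. Then grip the round levelling knob, push it down against its spring and turn it until the bubble stands between the vial's two black lines; finish still gripping the knob and holding it pressed down with the bubble centred, and leave the things around the scale where they are.

Things in the scene. Friction and masses are not known exactly. Their poses are not given: they have to be found in the camera images.
- scale: light grey portion scale, 225 (x) by 320 (y) mm, fixed; origin on the counter under its centre, x from its front (robot side) to its back, y to its left. At y below 38 mm lies the steel platter (top 72 mm high); left of it the control wing, 45 mm high, centre line at y = 102.5 mm, carries from front to back the knob, three keys, the spirit vial and the display's hinge
- display (a joint): opening of the fold-up display, rad: 0 folded flat forward over the wing, 1.57 upright, about 1.92 leaning back 20 degrees past upright as wanted, 2.6 its stop. Stiff friction hinge (0.3 N m, some 3 N at the tab): it stays where it is left. It starts at 0 to 0.2
- display_hinge (a point): point on the display's hinge axis, which runs along the scale's y, 98 mm above the counter, at x = +60 mm, y = +102.5 mm on the scale
- display_tab (a point): where to pinch the black lift tab, 100 mm from the hinge axis; the tab is 22 mm wide (along the hinge axis), 10 mm thick, and sticks out 34 mm beyond the display's free edge (this point: 21 mm beyond it). The display is 92 mm wide, 12 mm thick. Pinched across its width, the tab can swivel between the pads
- knob_press (a joint): how far the levelling knob is pushed down, m: 0 sprung up, 0.008 its stop; 3.6 N to 7.2 N over the travel. Pressed more than 0.003 its dogs drive the foot's screw (0.15 rad of play; at first it may have to turn 0.3 rad before the dogs drop in). Pressed less, it spins free and the foot keeps its setting, so it may be let go and gripped again
- knob_grip (a point): on the axis of the levelling knob (vertical), 15 mm below its top and 18 mm above its underside; moves with the press
- knob: round black fluted levelling knob with a blue cap, 36 mm in diameter, 33 mm high; sprung up, its underside is 10 mm above the wing and its top 88 mm above the counter. Turned clockwise as seen from above while pressed, it raises the scale's left side, 9 mm a turn, and the knob's own seat with it (up to 3 mm in all), which presses it in further
- vial_mid (a point): middle of the spirit vial, a green tube 70 mm long and 18 mm thick that lies along the scale's y, 58 mm above the counter; two black lines stand 14 mm either side of it. Axes as the scale's
- bubble_mid (a point): middle of the pale bubble in the vial, 22 mm long; it floats to the high side and settles in about a second. It starts 8 to 17 mm to the scale's right (-y) of vial_mid; clockwise turning of the pressed knob moves it left (+y), about 9 mm a radian, anticlockwise right. Centred when level with vial_mid
- steel_bowl: empty steel bowl, 209 mm wide, 95 mm high, a bystander on the right; origin under its centre
- kitchen_timer: red and white round timer, 56 mm wide, 37 mm high, a bystander on the left at the back; origin under its centre
- salt_shaker: glass shaker with a grey top, 44 mm wide, 90 mm high, a bystander on the left at the back; origin under its centre
- sauce_mustard: yellow squeeze bottle, 56 mm wide, 199 mm high, a bystander on the right beside the scale; origin under its centre

How it is judged:
On the way, in this order (a step that is already met when the one before it is completed fails the run):
1. the display is raised to lean back about 20 degrees past upright (within 9 degrees) and let go (value of joint display between 1.76 and 2.08 rad and distance between the grasp point and display_tab above 0.04 m), for 0.2 s.
2. the levelling knob is held in the fingers and pressed down more than 3 mm (value of joint knob_press above 0.003 m and contact force between the fingers and knob above 1 N), for 0.1 s.
3. the bubble is turned in between the lines (within 3 mm of the middle) with the knob pressed (all of step 2 and y of bubble_mid in the frame of vial_mid between -0.003 and 0.003 m), for 0.2 s.
At the end, for the whole second after the job is handed in: The display stands within 9 degrees of 20 degrees past upright; the bubble is wholly between the two lines (its middle within 3 mm of the vial's) and stays there; the fingers still grip the knob and hold it more than 3 mm down (all of step 3 and value of joint display between 1.76 and 2.08 rad); the arm keeps its last pose, push and grip.
It fails at once if a thing beside the scale is moved more than 2 cm (distance of any of steel_bowl, kitchen_timer, salt_shaker, sauce_mustard from where it was at the start of the episode above 0.02 m).
It also fails if it takes over 64 s, if anything falls off the work surface, if the arm or the gripper's body presses on something with over 40 N, if the wrist force passes 120 N, or if a joint passes its speed limit or range.

### The arm

A 7-joint arm with a two-finger parallel gripper is mounted at the origin on a cart in front of the work surface, level with it; the furniture and walls round the work are solid. World frame = base frame: x ahead of the robot, y to its left, z up, the work surface at z = 0. Lengths are in m, angles in rad, forces in N, time in s.
With the tool pointing down it reaches from about 0.425 to 0.875 m from the base axis. Payload 4.7 kg.
Tool frame: the origin (TCP) lies midway between the tips of the shut fingers; the grasp point (between the pads) lies 19 mm behind it; z points along the fingers, y is the line along which they close (so a half turn about z gives the same grasp; the last joint's range is limited). The gripper opens to 87 mm and grips with 3 to 60 N. Pads are 19 mm wide; open, the fingers measure 117 mm over their backs; the gripper's body (75 mm by 190 mm) begins 51 mm behind the grasp point.
Start: joints at [-1.151, 0.321, -0.07, 1.45, 0.023, 1.371, -0.057], TCP at [0.257, 0.597, 0.223] pointing down, gripper open.
Joint ranges: [-2.86, 2.86], [-0.3, 2.09], [-1.38, 1.24], [0.06, 2.45], [-1.56, 4.7], [0.09, 2.05], [-2.69, 2.69]. Speed limits (rad/s): [2.57, 2.57, 3.14, 3.14, 3.14, 3.14, 3.14].

### API

Orientations are given as a rotation vector (axis times angle).
In Python, from bench import ctrl, camrig, close_job gives the robot as it stands (ctrl), with the cameras (camrig) and the job as plain functions.
- The arm moves only by the tool inch_along, called after "Emit:" in YAML: its name, and indented under it one key for each argument. Schema: {"type":"object","properties":{"segments":{"type":"string"},"squeeze":{"type":"number"},"only":{"type":"string"},"quiet":{"type":"boolean"},"lines":{"type":"string"}},"required":["segments"],"additionalProperties":false}. segments is a string of 1 to 20 rows, parted by semicolons, with the numbers parted by spaces; each row has 5 numbers: dx, dy, dz in m, then a turn about the tool's z in rad, then the opening from 0.0 (shut) to 1.0 (fully open); each row is the pose to reach, as a shift and turn from the pose commanded when the call began, along the tool's axes at that moment; what a row does not reach only later rows make up. A row lasts 1/10 s, in which the tool goes at most 0.05 m and 0.15 rad, less where a joint would pass 70% of its speed; a pose out of reach is approached as far as the arm can. The fingers move at their own pace and stop on an object; squeeze is the grip in N (left out, the last holds). Time passes only in rows, so rows that do not move let the fingers close. The tool returns the time, the measured TCP pose, the force, the opening and the grip force at its end. only (a regular expression) keeps the lines of the reply that match it, lines (a string "A,B") keeps lines A to B, and quiet returns only ok. Input that does not fit is refused with a message, and nothing moves.
- ctrl.get_state(): the state, without advancing time (a new reading comes with each control period).
- camrig.get_image(name): name is "scene" or "top" or "wrist"; returns the picture (384x512x3 uint8, red, green, blue); there is no depth.
- camrig.camera_model(name): a dict with "vertical_fov" (degrees; the focal length in pixels is half the picture's height over the tangent of half this angle, whatever the lens; pixels are square), "cx", "cy" (the principal point, pixels), "k1" (the pictures are not rectified: a ray, as slopes to the right and down, at radius r is drawn at 1 + k1 r^2 times it, then the intrinsics apply), "rvec" (rotation vector, rad) and "tvec" (3), from world to camera coordinates, as OpenCV has them; the wrist camera has in their place "hand_eye" (4x4, takes a point from camera to tool coordinates, whose origin is the TCP and whose axes are the flange's). Camera axes: x right, y down, z forward; pixel columns grow to the right and rows downward; lengths in m; the calibration is good to about 2 mm. A picture is of the moment at which its call begins: read the wrist's pose just before it. camera_model takes no time and is no camera call.
- close_job(): hands the job in; it is judged then, once.
The state is a dict: "time": time; "joint_positions": joint angles; "qd": joint speeds; "joint_torque": joint torques, N m; "position": TCP position; "tool_rot": TCP orientation; "ft_force": force on the tool from outside, world axes, zero at the start; "torque": the same for the moment, N m; "grip_width": opening from 0.0 (shut) to 1.0 (fully open); "grip_force": force on a finger pad.
Only numpy, scipy, OpenCV 4.12 (cv2) and the standard library are available. Lean on these libraries where they do the work, as an engineer would, in place of code of your own. Each camera call takes 0.05 s, during which the arm holds its last target. There are 200 camera calls.

## Working session

There is one attempt and no reset: what is moved stays moved. The work goes in short steps, Python scripts to look and compute and a tool call to move; the robot and the scene stay as the last step left them, time stands still between calls to the robot, and variables do not carry over. Pictures are saved under pics/ and viewed, at most 10 in all, crops included, and the job is handed in when it is done.

```bash
ls; mkdir -p pics
```

Run:
```python
from bench import ctrl, camrig, close_job
import cv2,numpy as np
s=ctrl.get_state();print(s)
for n in("scene","top","wrist"):
    print(n,camrig.camera_model(n))
    cv2.imwrite(f"pics/{n}0.png",camrig.get_image(n)[:,:,::-1])
a=cv2.imread("pics/scene0.png");b=cv2.imread("pics/top0.png")
```

```text
bench.py
pics
{'time': 0.0, 'joint_positions': array([-1.15090248,  0.32183074, -0.07007767,  1.45169554,  0.02261435,
        1.37078414, -0.05691859]), 'qd': array([-0.00040363, -0.00085913,  0.00032678, -0.00154767,  0.00109585,
       -0.00078327, -0.00101496]), 'joint_torque': array([-5.08877019e-04, -4.91285527e+01, -4.04332392e-01, -3.12533212e+01,
       -6.39488082e-02,  4.37767943e-02,  1.79904182e-04]), 'position': array([0.25642035, 0.59667529, 0.22144612]), 'tool_rot': array([-6.32985938e-01, -3.07688024e+00,  3.00166424e-03]), 'ft_force': array([ 0.67824331,  0.0790814 , -0.31051031]), 'torque': array([-0.01041132,  0.02292741,  0.01910796]), 'grip_force': 0.0, 'grip_width': 0.9982783162183523}
scene {'vertical_fov': 48.36459846807857, 'cx': 251.80119366425842, 'cy': 189.9952689650082, 'k1': -0.012893525078930414, 'rvec': array([ 2.06651318, -0.73249619,  0.40634164]), 'tvec': array([-0.57999694,  0.23500336,  1.14050149])}
top {'vertical_fov': 56.19981408061028, 'cx': 259.46221647078397, 'cy': 189.51551860112, 'k1': -0.09269245987703527, 'rvec': array([ 2.16388192, -2.10393973,  0.1555566 ]), 'tvec': array([-0.18229238,  0.60741848,  1.14895394])}
wrist {'vertical_fov': 66.86907971155854, 'cx': 250.1002139880834, 'cy': 193.0701314672989, 'k1': -0.04357133320835497, 'hand_eye': array([[-3.50886387e-04, -9.59560447e-01, -2.81502444e-01,
         7.63232411e-02],
       [ 9.99998767e-01, -7.67573494e-04,  1.36996044e-03,
        -7.26234979e-05],
       [-1.53063366e-03, -2.81501616e-01,  9.59559533e-01,
        -1.61876013e-01],
       [ 0.00000000e+00,  0.00000000e+00,  0.00000000e+00,
         1.00000000e+00]])}
```

View pics/scene0.png

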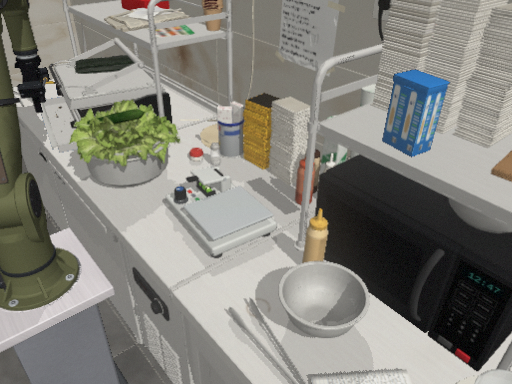

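View pics/top0.png

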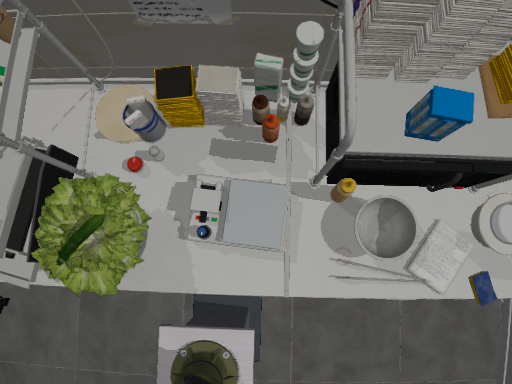

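Scene view: scale near (220,210) with blue-capped knob (180,193). Top view: knob (204,232), black tab (203,217), display (207,195), mustard (343,189), timer (135,163), shaker (154,152). Next I'll enlarge both.

Create h.py:
```python
from bench import ctrl, camrig, close_job
import cv2,numpy as np
from scipy.spatial.transform import Rotation as R
def model(n,st=None):
    m=camrig.camera_model(n); f=192/np.tan(np.radians(m["vertical_fov"]/2))
    K=np.array([[f,0,m["cx"]],[0,f,m["cy"]],[0,0,1]]); D=np.array([m["k1"],0,0,0.])
    if n=="wrist":
        T=np.eye(4);T[:3,:3]=R.from_rotvec(st["tool_rot"]).as_matrix();T[:3,3]=st["position"]
        C=T@m["hand_eye"];Rm=C[:3,:3].T;t=-Rm@C[:3,3]
    else: Rm=R.from_rotvec(m["rvec"]).as_matrix();t=np.array(m["tvec"])
    return K,D,Rm,t
def ray(M,p):
    K,D,Rm,t=M;u=cv2.undistortPoints(np.array([[p]],float),K,D)[0,0]
    d=Rm.T@np.array([u[0],u[1],1]);return -Rm.T@t,d/np.linalg.norm(d)
def plane(M,p,z):
    o,d=ray(M,p);return o+d*(z-o[2])/d[2]
def tri(*mp):
    A=np.zeros((3,3));b=np.zeros(3)
    for M,p in mp:
        o,d=ray(M,p);P=np.eye(3)-np.outer(d,d);A+=P;b+=P@o
    x=np.linalg.solve(A,b);return x,[np.linalg.norm((np.eye(3)-np.outer(ray(M,p)[1],ray(M,p)[1]))@(x-ray(M,p)[0])) for M,p in mp]
def proj(M,X):
    K,D,Rm,t=M;return cv2.projectPoints(np.array([X],float),cv2.Rodrigues(Rm)[0],t,K,D)[0].reshape(-1,2)[0]
```

Run:
```python
from h import *
a=cv2.imread("pics/scene0.png");b=cv2.imread("pics/top0.png")
ca=cv2.resize(a[150:260,155:285],(0,0),fx=3,fy=3,interpolation=cv2.INTER_CUBIC)
cb=cv2.resize(b[165:260,180:300],(0,0),fx=3,fy=3,interpolation=cv2.INTER_CUBIC)
o=np.zeros((330,750,3),np.uint8);o[:,:390]=ca;o[:285,390:]=cb
cv2.imwrite("pics/c0.png",o)
S,T=model("scene"),model("top")
for n,im,box in(("scene",a,(155,165,285,260)),("top",b,(180,165,300,260))):
    x0,y0,x1,y1=box;h=cv2.cvtColor(im,cv2.COLOR_BGR2HSV)[y0:y1,x0:x1]
    m=cv2.inRange(h,(95,120,50),(125,255,255));q=cv2.moments(m,True);print(n,q['m00'],q['m10']/q['m00']+x0,q['m01']/q['m00']+y0)
print(plane(T,(204,232),.088))
print("cam positions",-S[2].T@S[3],-T[2].T@T[3])
```

```text
scene 14.0 180.21428571428572 188.28571428571428
top 52.0 201.48076923076923 230.76923076923077
[0.46482759 0.00593097 0.088     ]
cam positions [-0.07722663 -0.99078478  0.83949285] [ 0.42520733 -0.18182749  1.22817766]
```

View pics/c0.png

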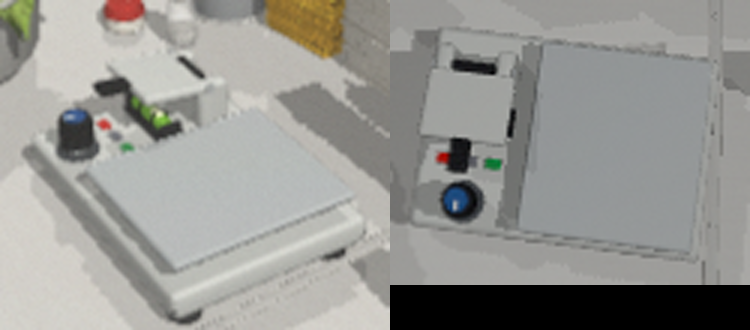

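The crops show the knob cap at top (203.3,232) / scene (179.7,188.7), the tab from its free edge to its tip at top (203,211..222) / scene about (191,179), and the platter edges, which give the yaw.

Run:
```python
from h import *
np.set_printoptions(precision=4,suppress=True)
S,T=model("scene"),model("top")
st=lambda x,y:(155+x/3,150+y/3)
tp=lambda x,y:(180+(x-390)/3,165+y/3)
print("knob",tri((S,st(74,116)),(T,tp(460,201))))
print("tab",tri((S,st(107,88)),(T,tp(459,159))))
print("tip",tri((S,st(97,90)),(T,tp(459,171))))
P=[plane(T,tp(*p),.072) for p in((541,42),(520,228),(694,250),(717,60))]
for p in P:print(p)
l=P[0]-P[1];l2=P[3]-P[2];w=P[1]-P[2];print("yaw",[np.degrees(np.arctan2(v[1],v[0])) for v in(l,l2)],np.degrees(np.arctan2(w[1],w[0]))-90)
```

```text
knob (array([0.464 , 0.0081, 0.0901]), [np.float64(0.0008558012097557272), np.float64(0.0008558012097558085)])
tab (array([0.5067, 0.0086, 0.1078]), [np.float64(0.0011172199069142325), np.float64(0.0011172199069144136)])
tip (array([0.4939, 0.0075, 0.1109]), [np.float64(0.001192948017858925), np.float64(0.001192948017858789)])
[ 0.6406 -0.0691  0.072 ]
[ 0.4387 -0.0549  0.072 ]
[ 0.4209 -0.2405  0.072 ]
[ 0.6259 -0.2614  0.072 ]
yaw [np.float64(-4.025398645996387), np.float64(-5.818720200316243)] -5.468291237103088
```

Add to h.py:
```python
def shift(target,yaw=None):
    "tool-axis shift from measured TCP to target; yaw = wanted azimuth of tool y (deg)"
    s=ctrl.get_state();r=R.from_rotvec(s["tool_rot"]).as_matrix()
    d=r.T@(np.array(target)-s["position"]);a=np.degrees(np.arctan2(r[1,1],r[0,1]))
    print("t",round(s["time"],2),"d",d.round(4),"yaw_y",a.round(2),"q7",s["joint_positions"][6].round(3),"turn",None if yaw is None else -np.radians(yaw-a).round(3))
```

Run:
```python
from h import *
S,T=model("scene"),model("top")
print("cucumber",tri((S,(128,115)),(T,(83,238))))
shift((.256,.597,.40)); shift((.47,.0085,.40),84.8); shift((.47,.0085,.22),84.8)
```

```text
cucumber (array([0.44351765, 0.31451855, 0.23991243]), [np.float64(0.01523720397293014), np.float64(0.015237203972930215)])
t 0.15 d [ 0.0005 -0.0003 -0.1783] yaw_y 66.75 q7 -0.057 turn None
t 0.15 d [-0.4284 -0.4565 -0.1776] yaw_y 66.75 q7 -0.057 turn -0.315
t 0.15 d [-0.4284 -0.4563  0.0024] yaw_y 66.75 q7 -0.057 turn -0.315
```

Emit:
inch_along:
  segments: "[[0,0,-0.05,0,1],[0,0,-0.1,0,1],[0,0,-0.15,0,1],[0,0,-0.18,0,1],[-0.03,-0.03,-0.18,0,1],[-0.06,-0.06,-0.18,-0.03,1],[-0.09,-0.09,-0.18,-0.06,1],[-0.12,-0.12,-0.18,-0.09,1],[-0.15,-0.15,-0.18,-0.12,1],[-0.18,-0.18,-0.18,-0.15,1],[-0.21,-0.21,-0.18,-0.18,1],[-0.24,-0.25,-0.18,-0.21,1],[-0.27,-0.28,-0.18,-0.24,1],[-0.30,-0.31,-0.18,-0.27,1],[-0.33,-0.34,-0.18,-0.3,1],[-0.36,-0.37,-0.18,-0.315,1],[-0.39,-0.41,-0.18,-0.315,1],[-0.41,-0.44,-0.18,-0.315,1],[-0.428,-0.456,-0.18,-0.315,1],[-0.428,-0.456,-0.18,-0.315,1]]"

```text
refused: segments: the value is not of type 'string' (schema: type "string"). Nothing was moved.
```

The error is about the shape of the input: rows parted by semicolons, with the numbers parted by spaces. Fixing that and sending the same move.

Emit:
inch_along:
  segments: "0 0 -0.05 0 1;0 0 -0.1 0 1;0 0 -0.15 0 1;0 0 -0.18 0 1;-0.03 -0.03 -0.18 0 1;-0.06 -0.06 -0.18 -0.03 1;-0.09 -0.09 -0.18 -0.06 1;-0.12 -0.12 -0.18 -0.09 1;-0.15 -0.15 -0.18 -0.12 1;-0.18 -0.18 -0.18 -0.15 1;-0.21 -0.21 -0.18 -0.18 1;-0.24 -0.25 -0.18 -0.21 1;-0.27 -0.28 -0.18 -0.24 1;-0.30 -0.31 -0.18 -0.27 1;-0.33 -0.34 -0.18 -0.3 1;-0.36 -0.37 -0.18 -0.315 1;-0.39 -0.41 -0.18 -0.315 1;-0.41 -0.44 -0.18 -0.315 1;-0.428 -0.456 -0.18 -0.315 1;-0.428 -0.456 -0.18 -0.315 1"

```text
time: 2.15
position: [0.4703, 0.005, 0.4026]
tool_rot: [0.154, 3.137, -0.001]
ft_force: [0.1, 1.2, -0.4]
grip_width: 1.005
grip_force: 0.0
```

Run:
```python
from h import *
shift((.49,.0085,.26),84.8)
```

```text
t 2.15 d [-0.0191  0.0056  0.1426] yaw_y 84.37 q7 1.351 turn -0.007
```

Run:
```python
from h import *
s=ctrl.get_state();cv2.imwrite("pics/w1.png",camrig.get_image("wrist")[:,:,::-1]);np.savez("w1.npz",**{k:s[k] for k in("position","tool_rot")})
```

Emit:
inch_along:
  segments: "-0.01 0.003 0.03 0 0.5;-0.02 0.006 0.07 0 0.5;-0.02 0.006 0.11 0 0.5;-0.02 0.006 0.14 0 0.5;-0.02 0.006 0.14 0 0.5;-0.02 0.006 0.14 0 0.5"

```text
time: 2.8
position: [0.4902, 0.0146, 0.2631]
tool_rot: [-0.14, -3.138, -0.0]
ft_force: [1.0, 0.1, 0.2]
grip_width: 0.553
grip_force: 0.0
```

Run:
```python
from h import *
s=ctrl.get_state();cv2.imwrite("pics/w2.png",camrig.get_image("wrist")[:,:,::-1]);np.savez("w2.npz",**{k:s[k] for k in("position","tool_rot")})
a=cv2.imread("pics/w1.png");b=cv2.imread("pics/w2.png")
cv2.imwrite("pics/w12.png",np.hstack([cv2.resize(a,(400,300)),cv2.resize(b,(400,300))]))
```

```text
(no output)
```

View pics/w12.png

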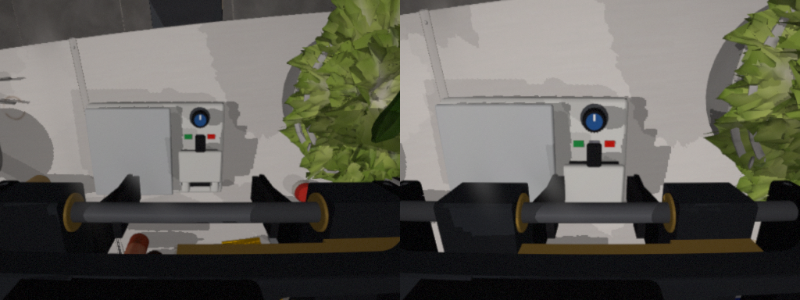

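Both views show the blue cap (w1 ≈ (256,151), w2 ≈ (249,152) in full pixels) with the black tab just below it (w1 rows ~172–195, w2 rows ~183–212). Masks next.

Run:
```python
from h import *
np.set_printoptions(precision=4,suppress=True)
r={}
for n in("w1","w2"):
    im=cv2.imread(f"pics/{n}.png");M=model("wrist",np.load(n+".npz"));h=cv2.cvtColor(im,cv2.COLOR_BGR2HSV)
    b=cv2.inRange(h,(95,120,50),(125,255,255));b[:120]=0;b[200:]=0;b[:,:230]=0;b[:,290:]=0
    x,y,w,hh=cv2.boundingRect(b);kc=(x+w/2-.5,y+hh/2-.5)
    d=cv2.inRange(h,(0,0,0),(180,255,75));y0=int(kc[1]+(16 if n=="w1" else 26));d[:y0-4]=0;d[230:]=0;d[:,:int(kc[0])-30]=0;d[:,int(kc[0])+30:]=0
    k,l,stt,c=cv2.connectedComponentsWithStats(d)
    print(n,"cap",kc,w,hh);print(stt[1:],c[1:])
    r[n]=(M,kc,im)
x,e=tri(*[(r[n][0],r[n][1]) for n in r]);print("cap",x,e)
o=np.hstack([cv2.resize(r["w1"][2][130:230,206:306],(0,0),fx=4,fy=4,interpolation=2),cv2.resize(r["w2"][2][130:230,200:300],(0,0),fx=4,fy=4,interpolation=2)])
cv2.imwrite("pics/w12c.png",o)
```

```text
w1 cap (255.5, 153.5) 16 16
[[248 172  30  23 314]
 [233 192   7   1   7]
 [245 192   1   1   1]] [[257.2866 184.2325]
 [236.     192.    ]
 [245.     192.    ]]
w2 cap (248.0, 155.5) 23 22
[[218 183  60  31 747]] [[248.2905 200.2249]]
cap [0.4681 0.0142 0.0821] [np.float64(7.448163742302888e-05), np.float64(7.44816374228991e-05)]
```

View pics/w12c.png

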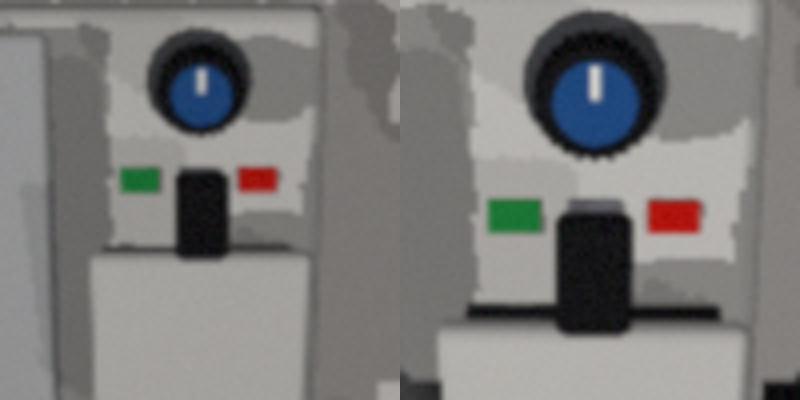

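Run:
```python
from h import *
np.set_printoptions(precision=4,suppress=True)
a,b=[model("wrist",np.load(n+".npz")) for n in("w1","w2")]
cc=lambda x,y,ox:(ox+(x+.5)/4-.5,130+(y+.5)/4-.5)
E=tri((a,cc(203,257,206)),(b,cc(194.5,332,200)));Tp=tri((a,cc(203,171,206)),(b,cc(194.5,212,200)))
print("edge",E,"tip",Tp);print("len",np.linalg.norm(E[0]-Tp[0]))
# wing edges for yaw: front edge of scale and display front edge at z~.1, 
L=plane(b,cc(440,322,200)if 0 else cc(40,322,200),.1);Rr=plane(b,cc(345,322,200),.1);v=Rr-L;print("display edge",L,Rr,np.degrees(np.arctan2(v[1],v[0])))
k=plane(b,(248,155.5),.088);print("cap@.088",k)
k=plane(a,(255.5,153.5),.088);print("cap@.088",k)
```

```text
edge (array([0.53  , 0.0092, 0.1088]), [np.float64(0.00021912330379692639), np.float64(0.0002191233037969393)]) tip (array([0.4931, 0.0125, 0.1142]), [np.float64(0.00019924200548962593), np.float64(0.0001992420054896111)])
len 0.03748042741041679
display edge [ 0.5259 -0.0367  0.1   ] [0.534  0.0534 0.1   ] 84.85319808736693
cap@.088 [0.4671 0.0143 0.088 ]
cap@.088 [0.4673 0.0142 0.088 ]
```

Run:
```python
from h import *
shift((.504,.0113,.095),84.8)
```

```text
t 2.85 d [-0.0128 -0.002   0.1693] yaw_y 84.87 q7 1.374 turn 0.001
```

Emit:
inch_along:
  segments: "-0.013 -0.002 0.04 0 0.55;-0.013 -0.002 0.08 0 0.55;-0.013 -0.002 0.12 0 0.55;-0.013 -0.002 0.15 0 0.55;-0.013 -0.002 0.169 0 0.55;-0.013 -0.002 0.169 0 0.55;-0.013 -0.002 0.169 0 0.55;-0.013 -0.002 0.169 0 0.2;-0.013 -0.002 0.169 0 0.2;-0.013 -0.002 0.169 0 0.2;-0.013 -0.002 0.169 0 0.2;-0.013 -0.002 0.169 0 0.2"
  squeeze: 15

```text
time: 4.05
position: [0.5035, 0.0111, 0.0941]
tool_rot: [0.142, 3.137, 0.002]
ft_force: [-0.2, 1.1, 2.3]
grip_width: 0.249
grip_force: 15.0
```

Run:
```python
from h import *
shift((.504,.0113,.095),84.8)
```

```text
t 4.05 d [-0.0005  0.0002 -0.0009] yaw_y 84.8 q7 1.472 turn 0.0
```

Emit:
inch_along:
  segments: "-0.001 0 -0.0075 0 0.2;-0.0027 0 -0.015 0 0.2;-0.005 0 -0.022 0 0.2;-0.0076 0 -0.0295 0 0.2;-0.011 0 -0.0365 0 0.2;-0.0145 0 -0.0431 0 0.2;-0.0188 0 -0.0495 0 0.2;-0.0235 0 -0.0555 0 0.2;-0.0287 0 -0.0612 0 0.2;-0.0342 0 -0.0664 0 0.2;-0.0342 0 -0.0664 0 0.2"
  squeeze: 22

```text
time: 5.15
position: [0.5361, 0.0083, 0.1603]
tool_rot: [-0.141, -3.135, -0.002]
ft_force: [-2.2, 5.9, -1.7]
grip_width: 0.25
grip_force: 22.0
```

Emit:
inch_along:
  segments: "-0.006 0 -0.005 0 0.2;-0.0122 0 -0.0092 0 0.2;-0.0188 0 -0.0132 0 0.2;-0.0256 0 -0.0165 0 0.2;-0.0327 0 -0.0194 0 0.2;-0.04 0 -0.0217 0 0.2;-0.0475 0 -0.0235 0 0.2;-0.055 0 -0.0247 0 0.2;-0.0626 0 -0.0254 0 0.2;-0.0703 0 -0.0254 0 0.2;-0.078 0 -0.0249 0 0.2;-0.0855 0 -0.0238 0 0.2;-0.093 0 -0.022 0 0.2;-0.1022 0 -0.0193 0 0.2;-0.1022 0 -0.0193 0 0.2;-0.1022 0 -0.0193 0 0.2"

```text
time: 6.75
position: [0.6404, -0.0017, 0.1814]
tool_rot: [0.141, 3.135, 0.001]
ft_force: [2.1, 2.2, 5.3]
grip_width: 0.247
grip_force: 22.0
```

Run:
```python
from h import *
im=camrig.get_image("scene");cv2.imwrite("pics/s2.png",cv2.resize(im[120:260,140:300,::-1],(0,0),fx=4,fy=4,interpolation=2))
```

```text
(no output)
```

View pics/s2.png

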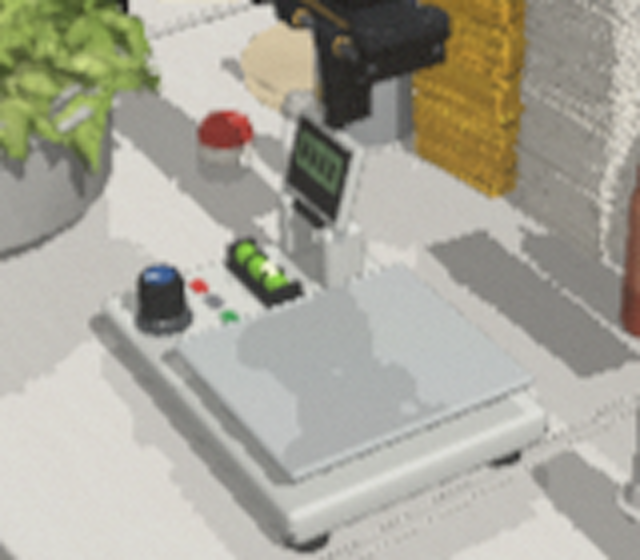

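The display is up and leaning back, with the vial exposed and its yellow-white bubble visible. Release, rise, and measure.

Emit:
inch_along:
  segments: "0 0 0 0 0.55;0 0 0 0 0.55;0 0 0 0 0.55;0 0 0 0 0.55;0 0 -0.03 0 0.55;0 0 -0.06 0 0.55;0 0 -0.1 0 0.55;0 0 -0.1 0 0.55"

```text
time: 7.6
position: [0.6414, -0.003, 0.2853]
tool_rot: [0.143, 3.129, 0.001]
ft_force: [0.5, 0.1, -0.7]
grip_width: 0.551
grip_force: 0.0
```

Emit:
inch_along:
  segments: "0.04 0 0 0 0.7;0.08 0 0 0 0.7;0.12 0 0 0 0.7;0.16 0 0 0 0.7;0.18 0 0 0 0.7;0.18 0 0 0 0.7;0.18 0 0 0 0.7;0.18 0 0 0 0.7"

```text
time: 8.4
position: [0.4605, 0.0139, 0.2791]
tool_rot: [0.144, 3.138, -0.001]
ft_force: [0.2, 0.4, -0.2]
grip_width: 0.701
grip_force: 0.0
```

Run:
```python
from h import *
s=ctrl.get_state();np.savez("w3.npz",**{k:s[k] for k in("position","tool_rot")})
w=camrig.get_image("wrist")[:,:,::-1];a=camrig.get_image("scene")[:,:,::-1];b=camrig.get_image("top")[:,:,::-1]
for n,i in(("w3",w),("s3",a),("t3",b)):cv2.imwrite(f"pics/{n}.png",i)
o=np.zeros((600,800,3),np.uint8)
o[:300,:400]=cv2.resize(w,(400,300));o[:300,400:]=cv2.resize(a[140:215,165:265],(0,0),fx=4,fy=4,interpolation=2)
o[300:,:400]=cv2.resize(b[175:250,165:265],(0,0),fx=4,fy=4,interpolation=2);o[300:,400:]=cv2.resize(w[100:250,150:350],(0,0),fx=2,fy=2,interpolation=2)
cv2.imwrite("pics/m3.png",o)
shift((.4672,.0142,.15),84.8)
```

```text
t 8.55 d [-0.0069  0.001   0.1289] yaw_y 84.76 q7 1.326 turn -0.001
```

View pics/m3.png

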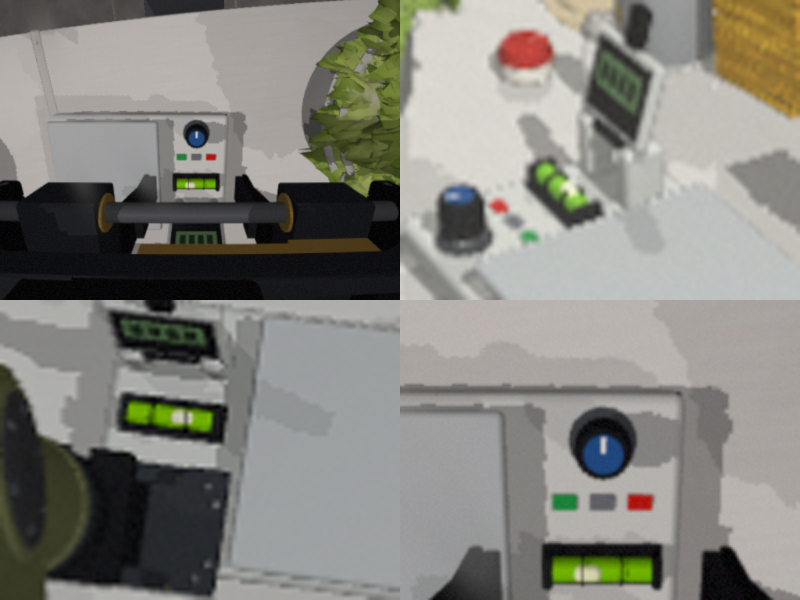

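Tab in scene ≈ (224,146); vial in the wrist view with the bubble at crop (588,573) between/left of the lines at 583 and 622. Now checking the display angle: tab outline in scene and top against the hinge position.

Run:
```python
from h import *
np.set_printoptions(precision=4,suppress=True)
S,T=model("scene"),model("top");r={}
for n,M,box in(("s3",S,(216,136,234,156)),("t3",T,(196,160,216,179))):
    im=cv2.imread(f"pics/{n}.png");x0,y0,x1,y1=box
    m=cv2.inRange(cv2.cvtColor(im,cv2.COLOR_BGR2GRAY)[y0:y1,x0:x1],0,62)
    k,l,s,c=cv2.connectedComponentsWithStats(m);print(n,(s[1:]+[x0,y0,0,0,0]).tolist(),(c[1:]+[x0,y0]).tolist())
H=np.array([.605,.0025,.098]);ex=np.array([np.cos(.0907),-np.sin(.0907),0])
for th in(1.72,1.82,1.92,2.02,2.12):
    u=-np.cos(th)*ex+[0,0,np.sin(th)]
    print(th,[(proj(M,H+u*q)).round(1).tolist() for M in(S,T) for q in(.079,.096,.113)])
```

```text
s3 [[222, 141, 6, 11, 46], [216, 150, 7, 6, 12]] [[224.26086956521738, 146.23913043478262], [218.66666666666666, 152.83333333333334]]
t3 [[201, 170, 8, 8, 50], [196, 178, 2, 1, 2]] [[204.06, 173.62], [196.5, 178.0]]
1.72 [[219.9, 150.9], [220.4, 146.0], [221.0, 141.1], [203.3, 179.8], [202.5, 177.9], [201.7, 175.9]]
1.82 [[222.0, 150.7], [223.0, 145.8], [224.0, 140.8], [203.8, 177.4], [203.1, 174.9], [202.4, 172.4]]
1.92 [[224.0, 150.7], [225.4, 145.8], [226.9, 140.9], [204.3, 175.1], [203.7, 172.1], [203.1, 169.0]]
2.02 [[226.0, 150.9], [227.8, 146.1], [229.7, 141.3], [204.8, 172.9], [204.3, 169.4], [203.9, 165.9]]
2.12 [[227.8, 151.4], [230.1, 146.7], [232.3, 142.1], [205.3, 170.9], [205.0, 167.0], [204.6, 163.1]]
```

The display stands at about 1.87 to 1.9 rad, which is in the band. Now the knob, plus the bubble measurement.

Run:
```python
from h import *
np.set_printoptions(precision=4,suppress=True)
M=model("wrist",np.load("w3.npz"));im=cv2.imread("pics/w3.png");h=cv2.cvtColor(im,cv2.COLOR_BGR2HSV)
b=cv2.inRange(h,(95,120,50),(125,255,255));b[:140]=0;b[210:]=0;b[:,:230]=0;b[:,290:]=0
x,y,w,hh=cv2.boundingRect(b);c=(x+w/2-.5,y+hh/2-.5);print("cap",c,plane(M,c,.088))
# vial: tube row profile
print("vial row profile");r=im[230:240,215:290].astype(int).mean(0)
for i in range(0,75):print(215+i,r[i].round().astype(int).tolist(),end=' ')
```

Run:
```python
from h import *
shift((.4672,.0142,.059),84.8)
```

```text
cap (251.0, 177.0) [0.4671 0.0144 0.088 ]
vial row profile
215 [110, 112, 114] 216 [110, 113, 114] 217 [110, 112, 113] 218 [110, 113, 114] 219 [108, 110, 112] 220 [90, 91, 93] 221 [43, 42, 44] 222 [29, 27, 28] 223 [26, 25, 25] 224 [23, 25, 23] 225 [17, 49, 34] 226 [5, 110, 69] 227 [0, 153, 97] 228 [0, 159, 100] 229 [0, 159, 100] 230 [0, 159, 100] 231 [0, 160, 101] 232 [0, 159, 100] 233 [0, 159, 100] 234 [0, 159, 100] 235 [0, 160, 101] 236 [25, 161, 109] 237 [69, 168, 133] 238 [105, 175, 157] 239 [113, 173, 160] 240 [95, 143, 132] 241 [83, 123, 114] 242 [111, 165, 154] 243 [115, 169, 158] 244 [115, 171, 160] 245 [115, 173, 161] 246 [114, 175, 162] 247 [111, 172, 159] 248 [98, 164, 147] 249 [74, 154, 130] 250 [43, 153, 112] 251 [5, 158, 101] 252 [0, 159, 99] 253 [0, 159, 100] 254 [0, 159, 99] 255 [0, 158, 99] 256 [0, 160, 100] 257 [0, 158, 100] 258 [0, 154, 96] 259 [0, 145, 91] 260 [0, 117, 73] 261 [0, 108, 66] 262 [0, 138, 87] 263 [0, 137, 86] 264 [0, 146, 91] 265 [0, 158, 98] 266 [0, 160, 100] 267 [0, 159, 99] 268 [0, 159, 99] 269 [0, 159, 99] 270 [0, 158, 99] 271 [1, 159, 100] 272 [0, 158, 99] 273 [0, 158, 99] 274 [0, 156, 98] 275 [1, 125, 79] 276 [18, 56, 38] 277 [22, 24, 22] 278 [21, 19, 20] 279 [22, 19, 21] 280 [39, 39, 40] 281 [90, 92, 94] 282 [124, 127, 129] 283 [130, 133, 135] 284 [130, 133, 135] 285 [126, 129, 130] 286 [120, 123, 126] 287 [113, 116, 118] 288 [113, 115, 118] 289 [121, 123, 127] t 8.55 d [-0.0069  0.0011  0.2199] yaw_y 84.76 q7 1.326 turn -0.001
```

The bubble sits about 10.7 mm to the right of the middle, so roughly 1.2 rad of clockwise turning plus play. Descend and grip.

Emit:
inch_along:
  segments: "-0.007 0.001 0.04 0 0.7;-0.007 0.001 0.08 0 0.7;-0.007 0.001 0.12 0 0.7;-0.007 0.001 0.15 0 0.7;-0.007 0.001 0.18 0 0.7;-0.007 0.001 0.2 0 0.7;-0.007 0.001 0.22 0 0.7;-0.007 0.001 0.22 0 0.7;-0.007 0.001 0.22 0 0.3;-0.007 0.001 0.22 0 0.3;-0.007 0.001 0.22 0 0.3;-0.007 0.001 0.22 0 0.3;-0.007 0.001 0.22 0 0.3;-0.007 0.001 0.22 0 0.3"
  squeeze: 25

```text
time: 9.95
position: [0.4674, 0.0145, 0.06]
tool_rot: [0.143, 3.137, 0.0]
ft_force: [0.4, -0.4, 3.7]
grip_width: 0.404
grip_force: 25.0
```

Run:
```python
from h import *
shift((.4672,.0142,.059),84.8)
```

```text
t 9.95 d [ 0.0002 -0.0003  0.001 ] yaw_y 84.79 q7 1.444 turn -0.0
```

Emit:
inch_along:
  segments: "0 0 0.002 0 0.3;0 0 0.004 0 0.3;0 0 0.006 0 0.3;0 0 0.006 0 0.3;0 0 0.006 0 0.3;0 0 0.006 0 0.3"

```text
time: 10.55
position: [0.4673, 0.0144, 0.0534]
tool_rot: [0.142, 3.137, -0.0]
ft_force: [1.8, -1.1, 2.1]
grip_width: 0.405
grip_force: 25.0
```

Emit:
inch_along:
  segments: "0 0 0 0.1 0.3;0 0 0 0.2 0.3;0 0 0 0.3 0.3;0 0 0 0.4 0.3;0 0 0 0.5 0.3;0 0 0 0.6 0.3;0 0 0 0.6 0.3;0 0 0 0.6 0.3;0 0 0 0.6 0.3;0 0 0 0.6 0.3;0 0 0 0.6 0.3;0 0 0 0.6 0.3;0 0 0 0.6 0.3"

```text
time: 11.85
position: [0.4672, 0.0138, 0.0539]
tool_rot: [1.064, 2.955, -0.001]
ft_force: [-0.3, -4.7, 7.3]
grip_width: 0.41
grip_force: 25.0
```

Create bub.py:
```python
from h import *
im=camrig.get_image("top")[:,:,::-1].copy();T=model("top")
cv2.imwrite("pics/tb.png",im)
import sys
v=im[199:206] if 0 else im
x0,y0,x1,y1=190,192,222,212;c=im[y0:y1,x0:x1];h=cv2.cvtColor(c,cv2.COLOR_BGR2HSV)
g=cv2.inRange(h,(25,30,90),(75,255,255));p=cv2.inRange(c,(105,120,110),(255,255,255))&cv2.dilate(g,np.ones((3,3)))
hull=cv2.morphologyEx(g|p,cv2.MORPH_CLOSE,np.ones((5,5)))
k,l,s,cc=cv2.connectedComponentsWithStats(hull);i=1+s[1:,4].argmax();m=l==i
w=np.where(m,np.clip(c[:,:,0].astype(float)-30,0,None),0)   # blue channel: ~0 in green fluid, high in bubble
yy,xx=np.mgrid[y0:y1,x0:x1]
B=((w*xx).sum()/w.sum(),(w*yy).sum()/w.sum());V=(cc[i,0]+x0,cc[i,1]+y0)
Bw,Vw=plane(T,B,.062),plane(T,V,.062);ey=np.array([np.sin(.0907),np.cos(.0907),0])
print("vial",np.round(V,2),s[i].tolist(),"bub",np.round(B,2),"offset mm",((Bw-Vw)@ey*1000).round(2),"time",ctrl.get_state()["time"])
```

```bash
python3 bub.py
```

```text
vial [207.12 203.63] [7, 8, 21, 8, 111] bub [208.19 203.61] offset mm -3.51 time 11.9
```

Run:
```python
from h import *
b=cv2.imread("pics/tb.png");a=cv2.imread("pics/t3.png");w=camrig.get_image("wrist")[:,:,::-1];s=camrig.get_image("scene")[:,:,::-1]
o=np.zeros((600,800,3),np.uint8)
f=lambda i,y,x,k:cv2.resize(i[y:y+300//k,x:x+400//k],(400,300),interpolation=2)
k=10
o[:300,:400]=f(a,188,187,k);o[:300,400:]=f(b,188,187,k);o[300:,:400]=cv2.resize(w,(400,300));o[300:,400:]=f(s,145,170,5)
cv2.imwrite("pics/m4.png",o)
```

```text
(no output)
```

View pics/m4.png

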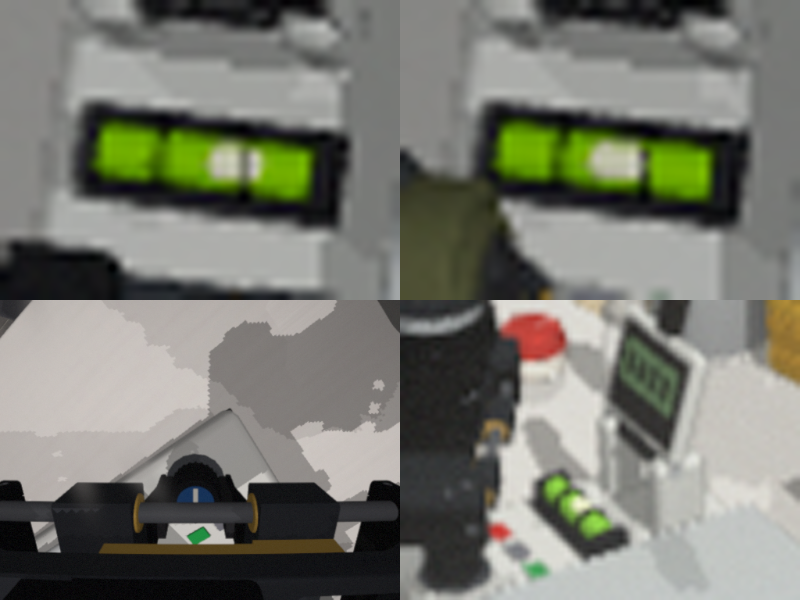

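The top view shows the bubble (crop x ≈ 616) almost between the lines (562, 648), about 3.5 mm right of the middle. The display still stands.

Emit:
inch_along:
  segments: "0 0 -0.0005 0.08 0.3;0 0 -0.001 0.16 0.3;0 0 -0.001 0.24 0.3;0 0 -0.001 0.32 0.3;0 0 -0.001 0.37 0.3;0 0 -0.001 0.37 0.3;0 0 -0.001 0.37 0.3;0 0 -0.001 0.37 0.3;0 0 -0.001 0.37 0.3;0 0 -0.001 0.37 0.3;0 0 -0.001 0.37 0.3;0 0 -0.001 0.37 0.3;0 0 -0.001 0.37 0.3;0 0 -0.001 0.37 0.3;0 0 -0.001 0.37 0.3;0 0 -0.001 0.37 0.3;0 0 -0.001 0.37 0.3;0 0 -0.001 0.37 0.3"

```text
time: 13.8
position: [0.4669, 0.0134, 0.0545]
tool_rot: [1.59, 2.709, -0.002]
ft_force: [-0.4, -4.3, 5.3]
grip_width: 0.403
grip_force: 25.0
```

```bash
python3 bub.py
```

```text
vial [208.06 203.74] [9, 8, 19, 8, 101] bub [207.23 203.47] offset mm 2.85 time 13.85
```

The arm now clips the vial mask's left end, so I'll take the offset from the column profile against the two lines.

Run:
```python
from h import *
from scipy.ndimage import map_coordinates
t=[]
ims=[cv2.imread("pics/t3.png"),camrig.get_image("top")[:,:,::-1]]
for im in ims:
    # sample along vial axis (crop coords 95,150 -> 315,172 at 10x, origin 187,188)
    s=np.linspace(0,1,45);xs=187+(90+230*s)/10-.45;ys=188+(149+24*s)/10-.45
    G,B=[np.mean([map_coordinates(im[:,:,c].astype(float),[ys+o,xs],order=1) for o in(-1,0,1)],0) for c in(1,0)]
    print("G",G.astype(int).tolist());print("B",B.astype(int).tolist())
print(23.1/44)
f=lambda i:cv2.resize(i[188:218,187:227],(400,300),interpolation=2)
s=camrig.get_image("scene")[:,:,::-1]
cv2.imwrite("pics/m5.png",np.hstack([f(ims[1]),cv2.resize(s[145:205,170:250],(400,300),interpolation=2)]))
```

```text
G [49, 65, 118, 159, 163, 166, 167, 167, 167, 165, 161, 146, 123, 117, 121, 138, 159, 165, 167, 167, 167, 164, 162, 172, 181, 184, 187, 187, 175, 138, 134, 169, 181, 172, 168, 168, 167, 167, 167, 167, 162, 156, 96, 37, 32]
B [29, 16, 7, 0, 0, 0, 0, 0, 0, 0, 0, 0, 0, 0, 0, 0, 0, 0, 0, 0, 0, 9, 24, 87, 142, 150, 157, 158, 148, 114, 110, 140, 117, 49, 16, 3, 0, 0, 0, 0, 0, 0, 9, 18, 25]
G [42, 41, 41, 39, 32, 45, 102, 142, 157, 165, 167, 151, 122, 114, 118, 134, 154, 163, 170, 176, 183, 183, 183, 183, 184, 185, 180, 152, 125, 99, 100, 137, 158, 164, 167, 167, 167, 167, 167, 167, 166, 164, 101, 38, 32]
B [46, 45, 45, 43, 35, 25, 9, 0, 0, 0, 0, 0, 0, 0, 0, 0, 0, 54, 117, 135, 148, 151, 155, 154, 154, 157, 144, 85, 38, 14, 1, 0, 0, 0, 0, 0, 0, 0, 0, 0, 0, 0, 9, 19, 25]
0.525
```

View pics/m5.png

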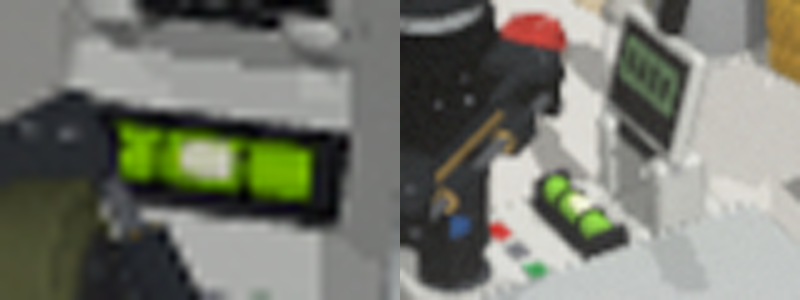

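The bubble lies between the lines (crop 180–233 against lines at about 145 and 243), some 1.2 mm right of the middle. One small trim.

Emit:
inch_along:
  segments: "0 0 0 0.06 0.3;0 0 0 0.12 0.3;0 0 0 0.12 0.3;0 0 0 0.12 0.3;0 0 0 0.12 0.3;0 0 0 0.12 0.3;0 0 0 0.12 0.3;0 0 0 0.12 0.3;0 0 0 0.12 0.3;0 0 0 0.12 0.3;0 0 0 0.12 0.3;0 0 0 0.12 0.3;0 0 0 0.12 0.3;0 0 0 0.12 0.3;0 0 0 0.12 0.3;0 0 0 0.12 0.3"

```text
time: 15.55
position: [0.4668, 0.0133, 0.0546]
tool_rot: [1.749, 2.609, -0.002]
ft_force: [-0.3, -4.5, 6.6]
grip_width: 0.408
grip_force: 25.0
```

Run:
```python
from h import *
from scipy.ndimage import map_coordinates
im=camrig.get_image("top")[:,:,::-1]
s=np.linspace(0,1,45);xs=187+(90+230*s)/10-.45;ys=188+(149+24*s)/10-.45
G,B=[np.mean([map_coordinates(im[:,:,c].astype(float),[ys+o,xs],order=1) for o in(-1,0,1)],0) for c in(1,0)]
print("G",G.astype(int).tolist());print("B",B.astype(int).tolist())
x=np.arange(45);d=lambda a,b:(x[a:b]*(165-np.minimum(G,165))[a:b]).sum()/(165-np.minimum(G,165))[a:b].sum()
l,r=d(10,17),d(26,34);k=np.flatnonzero(B[14:34]>77)+14
a,b=k[0],k[-1];e0=a-(B[a]-77)/(B[a]-B[a-1]);e1=b+(B[b]-77)/(B[b]-B[b+1])
print("lines",l,r,"bubble",e0,e1,"offset mm (left +)",((l+r)/2-(e0+e1)/2)*28/(r-l))
S=ctrl.get_state();print(S["time"],S["position"],S["ft_force"],S["grip_force"])
```

```text
G [44, 45, 47, 47, 44, 42, 43, 43, 43, 41, 35, 43, 60, 83, 110, 131, 150, 164, 178, 180, 182, 183, 184, 184, 185, 183, 176, 153, 128, 101, 102, 137, 158, 165, 167, 167, 167, 166, 166, 166, 166, 165, 104, 45, 36]
B [47, 48, 50, 50, 48, 46, 47, 47, 47, 44, 38, 27, 11, 4, 0, 18, 43, 89, 138, 145, 149, 152, 155, 155, 153, 144, 122, 64, 22, 8, 1, 0, 0, 0, 0, 0, 0, 0, 0, 0, 0, 0, 7, 15, 24]
lines 11.948687553885076 29.37680392349214 bubble 16.724856134871743 26.786476540916397 offset mm (left +) -1.7558854972485431
15.6 [0.46678382 0.01327087 0.05462296] [-0.64354806 -4.52065668  6.94933195] 25.00067049786594
```

Against the line positions seen earlier (the left line is now hidden), the bubble is about 0.7 mm off centre. The knob is pressed over 5 mm and gripped at 25 N, so I'm handing in.

```bash
python3 -c "
from bench import ctrl, camrig, close_job
print(close_job())"
```

```text
the job is handed in; nothing more can be done
None
```

I raised the display to about 1.9 rad and let go of it, then turned the pressed knob until the bubble stood about 0.7 mm from centre by the camera; the job is handed in with the knob gripped and held down, and no verdict was printed.

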